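# Latch the drawer of the UV curing box

### The arm

A 7-joint arm with a two-finger parallel gripper is mounted at the origin on the work surface. World frame = base frame: x ahead of the robot, y to its left, z up, the work surface at z = 0. Lengths are in m, angles in rad, forces in N, time in s.
With the tool pointing down it reaches from about 0.35 to 0.9 m from the base axis. Payload 8.1 kg.
Tool frame: the origin (TCP) lies at the very end of the fingers, on their centre line; the grasp point (between the pads) lies 19 mm behind it; z points along the fingers, y is the line along which they close (so a half turn about z gives the same grasp; the last joint's range is limited). The gripper opens to 92 mm and grips with 3 to 60 N. Pads are 19 mm wide; open, the fingers measure 130 mm over their backs; the gripper's body (75 mm by 190 mm) begins 47 mm behind the grasp point.
Start: joints at [-0.103, 0.434, 0.025, 1.573, -0.012, 1.134, -0.075], TCP at [0.625, -0, 0.227] pointing down, gripper open.
Joint ranges: [-2.62, 2.62], [-0.44, 2.09], [-1.27, 1.32], [0.08, 2.57], [-1.32, 4.46], [0.12, 2], [-2.74, 2.74]. Speed limits (rad/s): [2.22, 2.22, 3.01, 3.01, 3.14, 3.14, 3.14].

### API

Orientations are given as a rotation vector (axis times angle).
In Python, from cell import readout, cams, job gives the robot as it stands.
- The arm moves only by the tool drive_tool, never from a script. Its argument "commands" is a list of rows, each a list of 3 entries, a list of its own where there are three numbers: the turn, a rotation vector about the tool's x, y, z in rad, then the shift along the tool's x, y, z in cm, then the gripper's target within -1 to 1 (fully open at 1, half-way at 0, shut at -1). A call has 1 to 20 rows; each row is the pose to reach, as a shift and turn from the pose commanded when the call began, along the tool's axes at that moment; what a row does not reach only later rows make up. A row lasts 1/12 s, in which the tool goes at most 41.7 mm and 7.16 degrees, less where a joint would pass 70% of its speed; a pose out of reach is approached as far as the arm can. A call with a gripper value outside its range is refused whole. The fingers move at their own pace and stop on an object; "newtons" is the grip in N (left out, the last holds). Time passes only in rows, so rows that repeat a pose let the fingers close. It gives the time, the measured TCP pose, the force, the opening and the grip force at its end, in the units of the state.
- readout.observe(): the state, without advancing time (a new reading comes with each control period).
- cams.get_image(name): name is "scene" or "side" or "wrist"; returns the picture (420x560x3 uint8, blue, green, red); there is no depth.
- cams.camera_info(name): a dict with "camera_matrix" (3x3 intrinsics, pixels), "R" (3x3) and "t" (3): a world point X has camera coordinates R X + t. Camera axes: x right, y down, z forward; pixel columns grow to the right and rows downward; lengths in m; the calibration is good to about 2 mm. The wrist camera is an equidistant fisheye: a pixel r from the principal point sees the ray r / f radians off the axis. A picture is of the moment at which its call begins: read the wrist's pose just before it. camera_info takes no time and is no camera call; for the wrist camera it gives the pose at the moment of the call.
- job.sign_off(): hands the job in; it is judged then, once.
The state is a dict: "clock": time; "joints": joint angles; "dq": joint speeds; "joint_efforts": joint torques, N m; "position": TCP position; "ee_rot": TCP orientation; "force": force on the tool from outside, world axes, zero at the start; "ft_torque": the same for the moment, N m; "width": opening from 0.0 (shut) to 1.0 (fully open); "gripper_force": force on a finger pad.
Only numpy, scipy, OpenCV 4.12 (cv2) and the standard library are available. Lean on these libraries where they do the work, as an engineer would, in place of code of your own. Each camera call takes 0.05 s, during which the arm holds its last target. There are 200 camera calls.

### The job

Fasten the drawer of the UV curing box with the toggle latch on its top: swing the steel bail over by its knob and seat its cross-bar right down in the groove of the brass keeper, feeling for the groove gently and pressing till it snaps in, let the knob go, then swing the red lever over past centre until it lies fully down and pulls the drawer in. Work lightly (well under 25 N on the keeper and on the lever) and leave the spool, the flask and the jar where they are.

Things in the scene. Friction and masses are not known exactly. Their poses are not given: they have to be found in the camera images.
- uvbox: White UV curing box, fixed. Origin on the bench under the lever pivot; x from drawer front to box back ('in'; -x is 'out', roughly to the robot), z up. Top ('deck') 90 mm high; shell x -38 to 125, y -80 to 80 mm. Grey drawer front x -105 to -55 mm, as wide and high, behind it a soft black gasket in the gap. Latch parts are centred on y = 0.
- pivot (a point): Lever axis (along box y), 20 mm above the deck, straight over the box's origin. The bail hangs on a pin on the lever, 14 mm from this axis, 22 degrees ahead of the lever in the closing direction.
- lever (a joint): Red lever's angle (rad): 0 open, pointing out and 35 degrees up; grows as it swings up and over to the back; 2.50 = fully down at its stop, pointing in, 2 degrees from level. Starts at 0 to 0.35. Dead centre about 2.15; beyond it the pull holds it shut. Stays where left while slack (friction 0.04 N m); moving the bail in or out turns it. Bail hooked: about 0.4 to 1.4.
- handle: The red lever bar: 22 mm wide, 6 mm thick, from 4 to 50 mm from the pivot. Origin on the pivot axis, -x along the lever to its tip, z the side that faces up when the lever is open. Close it by pushing with shut fingertips on its under/outer side near the tip: from the drawer side at first, from above at the end (about 10 N at most).
- bail: Steel wire loop 39 mm wide, swinging freely (its weight carries it down). Origin at its pin on the lever, -x points along it to its cross-bar, z along the stem of its knob. 79.7 mm from pin to bar. At the start it stands thrown back, 15 to 35 degrees past upright, leaning on a stop on the lever; bring it up and over in an arc to the drawer side. Let go, it drops.
- bar (a point): Centre of the bail's cross-bar, a rod of 5 mm diameter and 39 mm length along the box's y. Axes as bail. With the lever open, a level bail puts the bar over the keeper's outer block (up to 87 mm out from the pivot): touch down there and search inwards in steps of a millimetre or so; fully seated it is 12.5 mm lower than riding on top.
- tab (a point): Centre of the bail's black lift knob: a disc 10 mm in diameter and 12 mm wide (axis along box y: grip its two flat ends from above, fingers straight down), on a 6 mm stem, 24 mm from the bar's centre, square to the bail (straight up when it lies level). The bail pivots about y in the grip. Fingertips must stay 11 mm above the bar to clear the keeper. About 20 N of grip.
- front: Drawer's aluminium top (50 mm deep) with brass keeper. Origin on the top surface, 75 mm out from the pivot (drawer free). Axes as the box. Seated bar: centre 18 mm above it; on lip or outer block: 30.5 mm. The keeper sits up to 5.5 mm further in or out than nominal, not measured: feel for it. At nominal, the seated bar's centre is 0 to 2.5 mm out from the origin.
- keeper_nominal (a point): Nominal place of the seated bar's centre, 18 mm over front's origin. Keeper 20 mm wide, 28 mm tall; at nominal: lip 10.5 to 2.5 mm in from here, groove 7.5 mm wide (floor 15.5 mm up), flat-topped outer block 5 to 17 mm out. All shifts up to 5.5 mm. A sprung detent narrows the groove's mouth: over it, a press of about 8 N snaps the bar in; just laid or dragged, it rides over.
- tray (a joint): How far the drawer is drawn in against its gasket (m): 0 free, positive in. Spring, 4 N per mm, so it also shows how hard the keeper is pushed sideways. Latched well it reads about 0.002 to 0.013.
- spool: Bystander: steel solder spool, 44 mm in diameter, 38 mm tall, on the bench beside the box. Origin under its centre.
- flask: Bystander: white flask with blue cap, 36 mm in diameter, 70 mm tall, on the bench beside the box. Origin under its centre.
- jar: Bystander: amber jar with red cap, 30 mm in diameter, 28 mm tall, on the box's deck near the back. Origin under its centre.

How it is judged:
On the way:
1. the bail's bar sits down in the keeper's groove while the lever is still up (z of bar in the frame of front between 0.013 and 0.0215 m and x of bar in the frame of front between -0.0105 and 0.0095 m and value of joint lever below 1.6 rad), for 0.2 s.
At the end, for the whole second after the job is handed in: The red lever is fully down (joint above 2.4 of 2.5), the bar is still down in the keeper's groove (its centre 13 to 22.5 mm above the drawer top), the drawer is held pulled in by more than 1.5 mm, and the robot has let go (value of joint lever above 2.4 rad and value of joint tray above 0.0015 m and z of bar in the frame of front between 0.013 and 0.0225 m); the robot touches nothing.
It fails at once if the bail pressed on the keeper or drawer with more than 25 N before it draws the drawer in (contact force between bail and front above 25 N and value of joint tray below 0.004 m).
It fails at once if the robot pressed on the drawer or keeper with more than 25 N (contact force between the fingers and front above 25 N).
It fails at once if the robot pressed on the lever with more than 25 N (contact force between the fingers and handle above 25 N).
It fails at once if the spool, flask or jar was moved by more than 15 mm (distance of any of spool, flask, jar from where it was at the start of the episode above 0.015 m).
It also fails if it takes over 67 s, if anything falls off the work surface, if the arm or the gripper's body presses on something with over 40 N, if the wrist force passes 120 N, or if a joint passes its speed limit or range.

## Working session

There is one attempt and no reset: what is moved stays moved. The work goes in short steps, Python scripts to look and compute and a tool call to move; the robot and the scene stay as the last step left them, time stands still between calls to the robot, and variables do not carry over. Pictures are saved under pics/ and viewed, at most 10 in all, crops included, and the job is handed in when it is done.

Besides the shell and the picture viewer there is one more tool, called after "Request:" as name([rows], argument=value, ...), one row to a line, values as JSON. drive_tool: Moves the arm, as the interface text tells. Its arguments: {"type":"object","properties":{"commands":{"type":"array"},"newtons":{"type":"number"}},"required":["commands"]}

```bash
ls; mkdir -p pics; python3 - <<'E'
from cell import readout,cams
import cv2,numpy as np
s=readout.observe();print(s)
for n in["scene","side","wrist"]:
    i=cams.camera_info(n);print(n,np.round(i["camera_matrix"],1).tolist(),np.round(i["R"],4).tolist(),np.round(i["t"],4).tolist())
    cv2.imwrite(f"pics/{n}0.png",cams.get_image(n))
E
```

```text
pics
{'clock': 0.0, 'joints': array([-0.10257316,  0.43519398,  0.02498895,  1.57409895, -0.01161198,
        1.13397417, -0.07510212]), 'dq': array([-4.94208457e-04,  1.45471606e-03,  6.88426830e-04,  1.00969974e-03,
       -1.38551080e-04,  1.98154535e-05, -1.01793345e-03]), 'joint_efforts': array([ 3.89017032e-04, -6.67853522e+01,  9.84863900e-01, -3.14464223e+01,
       -6.05165795e-02,  4.27553023e-02,  1.12382318e-04]), 'position': array([ 6.24496517e-01, -7.88622043e-05,  2.25962447e-01]), 'ee_rot': array([-2.22087819e+00, -2.22061535e+00,  1.84087166e-03]), 'force': array([ 0.07567151, -0.41294716,  0.27854679]), 'ft_torque': array([-0.00443482, -0.04477449,  0.04212414]), 'gripper_force': 0.0, 'width': 1.0006719575540226}
scene [[425.6, 0.0, 279.1], [0.0, 425.6, 209.1], [0.0, 0.0, 1.0]] [[-0.625, 0.7806, 0.0073], [0.6365, 0.5151, -0.574], [-0.4519, -0.3541, -0.8188]] [0.3617, -0.3061, 1.1453]
side [[384.4, 0.0, 280.1], [0.0, 384.4, 210.1], [0.0, 0.0, 1.0]] [[-0.9667, -0.2559, 0.0], [-0.175, 0.6611, -0.7296], [0.1867, -0.7053, -0.6839]] [0.59, 0.1617, 0.6815]
wrist [[325.2, 0.0, 282.5], [0.0, 325.2, 208.9], [0.0, 0.0, 1.0]] [[1.0, -0.0003, -0.0013], [0.0001, -0.9541, 0.2995], [-0.0013, -0.2995, -0.9541]] [-0.6242, -0.0383, 0.3917]
```

View pics/scene0.png

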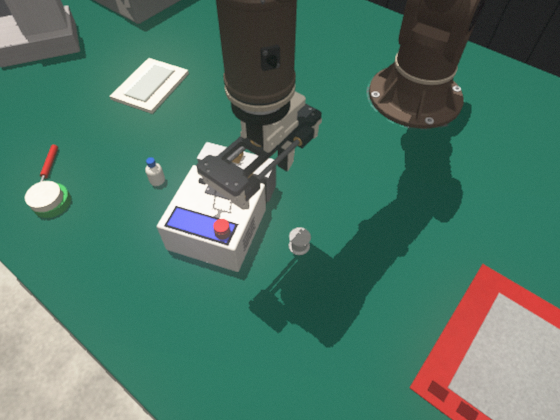

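View pics/side0.png

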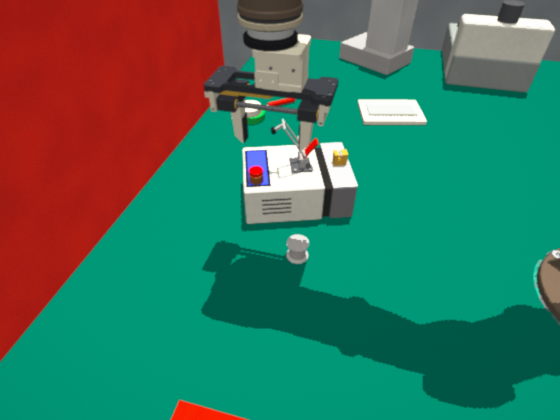

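View pics/wrist0.png

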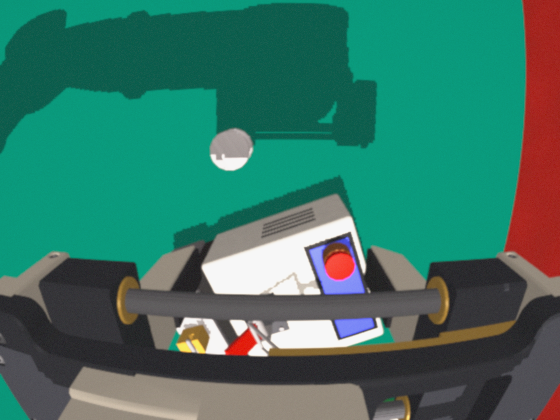

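The wrist view shows the box deck with a corner near (345,197), its left-front edge near (205,268), the jar at (340,262) and the spool at (231,150). In the side view, the box spans columns 242-355, with the bail knob near (275,130) and the red lever near (311,147).

```bash
python3 - <<'E'
import cv2
a=cv2.imread("pics/side0.png")[105:225,230:370];cv2.imwrite("pics/sidec.png",cv2.resize(a,None,fx=5,fy=5,interpolation=cv2.INTER_CUBIC))
a=cv2.imread("pics/scene0.png")[135:270,150:310];cv2.imwrite("pics/scenec.png",cv2.resize(a,None,fx=4.4,fy=4.4,interpolation=cv2.INTER_CUBIC))
E
```

```text
(no output)
```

View pics/sidec.png

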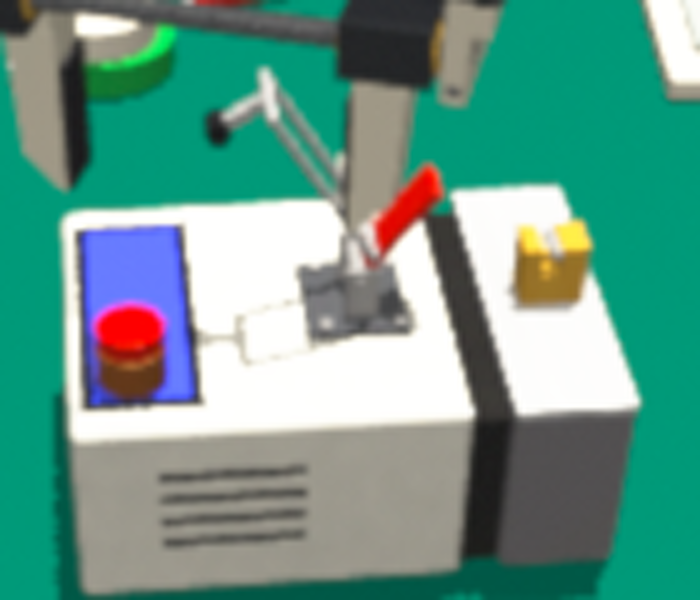

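View pics/scenec.png

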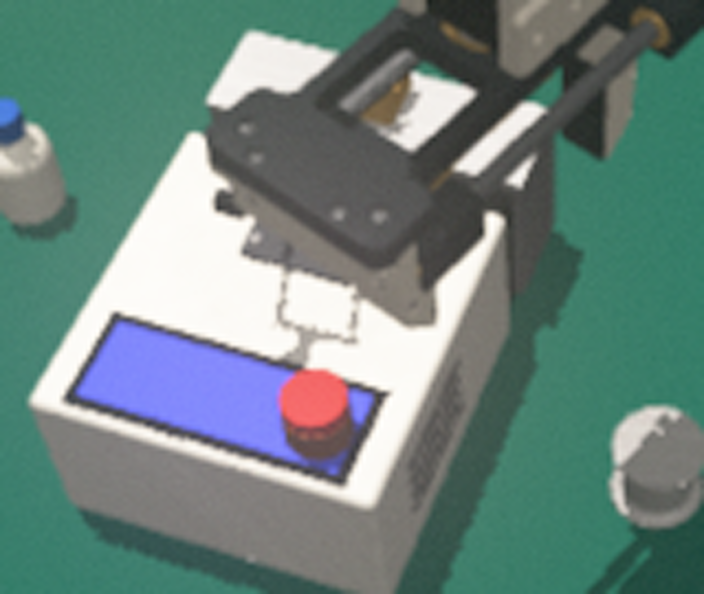

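Side crop (5x, offset 230,105): the knob is at (217,127), the bar at about (267,92), the lever tip at (435,180) and the keeper groove at about (550,243). Deck corners are visible at (72,440), (473,415), (640,405) and (562,188). In the scene crop, deck corners are at (375,505), (35,400), (508,222) and (250,32).

```bash
cat > h.py <<'E'
import numpy as np
from scipy.optimize import least_squares
from cell import cams
I={n:cams.camera_info(n) for n in("scene","side")}
def proj(n,X):
    i=I[n];c=np.asarray(X)@np.asarray(i["R"]).T+i["t"];p=c@np.asarray(i["camera_matrix"]).T;return p[...,:2]/p[...,2:]
def ray(n,uv):
    i=I[n];R=np.asarray(i["R"]);d=R.T@np.linalg.solve(i["camera_matrix"],[*uv,1]);return -R.T@i["t"],d
def W(p,X):
    X=np.atleast_2d(X);c,s=np.cos(p[2]),np.sin(p[2]);return np.c_[p[0]+c*X[:,0]-s*X[:,1],p[1]+s*X[:,0]+c*X[:,1],X[:,2]]
def B(p,X):
    c,s=np.cos(p[2]),np.sin(p[2]);d=np.asarray(X)-[p[0],p[1],0];return np.array([c*d[0]+s*d[1],-s*d[0]+c*d[1],d[2]])
def onplane(p,n,uv,axis,val):  # intersect ray with box-frame plane
    o,d=ray(n,uv);o=B(p,o);d=B([0,0,p[2]],d);return o+d*(val-o[axis])/d[axis]
sc=lambda u,v:(u/5+230-.4,v/5+105-.4)
cc=lambda u,v:(u/4.4+150-.4,v/4.4+135-.4)
E
python3 - <<'E'
from h import *
D=[("side",sc(72,440),(.125,.08)),("side",sc(473,415),(-.038,.08)),("side",sc(62,213),(.125,-.08)),("side",sc(640,405),(-.105,.08)),("side",sc(562,188),(-.105,-.08)),
("scene",cc(375,505),(.125,.08)),("scene",cc(35,400),(.125,-.08)),("scene",cc(508,222),(-.038,.08)),("scene",cc(250,32),(-.105,-.08))]
f=lambda p:np.concatenate([proj(n,W(p,[*x,.09]))[0]-uv for n,uv,x in D])
r=least_squares(f,[.65,-.05,.4],loss="soft_l1");p=r.x;print(p,np.degrees(p[2]),np.round(f(p).reshape(-1,2),1).tolist())
np.save("p.npy",p)
print("knob",onplane(p,"side",sc(217,127),1,0)*1e3,"bar",onplane(p,"side",sc(267,92),1,0)*1e3,"levertip",onplane(p,"side",sc(433,182),1,0)*1e3)
for q in[(518,232),(590,225),(588,242),(517,256),(540,252),(562,248),(558,222),(538,228)]:print("keeper top",q,onplane(p,"side",sc(*q),2,.118)*1e3)
print("jar,spool top",onplane(p,"side",sc(130,330),2,.118)*1e3, onplane(p,"scene",cc(658,450),2,.038)*1e3,onplane(p,"scene",cc(8,120),2,.07)*1e3)
b=(0,0,p[2])
# current TCP in box frame
print("tcp in box",B(p,[.6245,0,.226])*1e3, "pivot W",W(p,[0,0,.11]))
E
```

```text
[ 0.59894955 -0.13234659  0.34846743] 19.965712762952613 [[-0.6, 0.3], [0.8, 0.5], [-0.0, 0.1], [0.3, 0.6], [-0.5, 0.1], [-0.0, 0.6], [-2.4, 0.1], [0.4, -2.2], [-0.2, -1.0]]
knob [ 59.08969595   0.         180.10963415] bar [ 39.31422335   0.         194.70973155] levertip [-29.14885107   0.         149.49394177]
keeper top (518, 232) [-68.6913418   -6.69544413 118.        ]
keeper top (590, 225) [-100.24684317   -9.09980337  118.        ]
keeper top (588, 242) [-96.67223623   3.22196018 118.        ]
keeper top (517, 256) [-64.94453338  10.57119559 118.        ]
keeper top (540, 252) [-75.08198416   8.58690635 118.        ]
keeper top (562, 248) [-84.85465775   6.55460629 118.        ]
keeper top (558, 222) [-87.12476107 -12.54015995 118.        ]
keeper top (538, 228) [-77.72984594  -8.87167941 118.        ]
jar,spool top [ 98.20224892  46.86754392 118.        ] [ 30.14956671 174.30911784  38.        ] [ -27.06429814 -175.5762519    70.        ]
tcp in box [ 69.20555911 115.66777891 226.        ] pivot W [[ 0.59894955 -0.13234659  0.11      ]]
```

Request:
drive_tool([
  [[0,0,1.222],[-11.2,3.0,-2.4],0],
  [[0,0,1.222],[-11.2,3.0,-2.4],0],
  [[0,0,1.222],[-11.2,3.0,-2.4],0],
  [[0,0,1.222],[-11.2,3.0,-2.4],0],
  [[0,0,1.222],[-11.2,3.0,-2.4],0],
  [[0,0,1.222],[-11.2,3.0,-2.4],0],
  [[0,0,1.222],[-11.2,3.0,-2.4],0],
  [[0,0,1.222],[-11.2,3.0,-2.4],0],
  [[0,0,1.222],[-11.2,3.0,-2.4],0],
  [[0,0,1.222],[-11.2,3.0,-2.4],0],
  [[0,0,1.222],[-11.2,3.0,-2.4],0],
  [[0,0,1.222],[-11.2,3.0,-2.4],0],
  [[0,0,1.222],[-11.2,3.0,-2.4],0],
  [[0,0,1.222],[-11.2,3.0,-2.4],0],
], newtons=20)

```text
clock: 1.32
position: [0.655, -0.112, 0.2506]
ee_rot: [-3.093, -0.549, 0.0]
force: [-0.6, -0.9, 0.2]
width: 0.498
gripper_force: 0.0
```

```bash
python3 - <<'E'
from h import *
import cv2
from cell import readout
from scipy.spatial.transform import Rotation as R
p=np.load("p.npy");s=readout.observe();print(s["clock"],B(p,s["position"])*1e3,R.from_rotvec(s["ee_rot"]).as_matrix().round(3).tolist(),s["width"],s["force"])
i=cams.camera_info("wrist");print(np.round(i["R"],3).tolist(),i["t"])
a=cams.get_image("side")[90:225,215:375];w=cams.get_image("wrist")
cv2.imwrite("pics/w1.png",w);a=cv2.resize(a,None,fx=3.5,fy=3.5,interpolation=cv2.INTER_CUBIC)[:, :560]
out=np.zeros((600,800,3),np.uint8);out[:472,:560]=a;b=cv2.resize(w,(240,180));out[:180,560:]=b;cv2.imwrite("pics/c1.png",out)
E
```

```text
1.3167 [5.95841024e+01 5.80647088e-03 2.50641811e+02] [[0.939, 0.344, -0.0], [0.344, -0.939, 0.0], [-0.0, -0.0, -1.0]] 0.4977287956732496 [-0.59102094 -0.92652923  0.22046373]
[[0.344, -0.939, -0.001], [-0.896, -0.328, 0.3], [-0.282, -0.102, -0.954]] [-0.33083487  0.50480826  0.58756497]
```

View pics/c1.png

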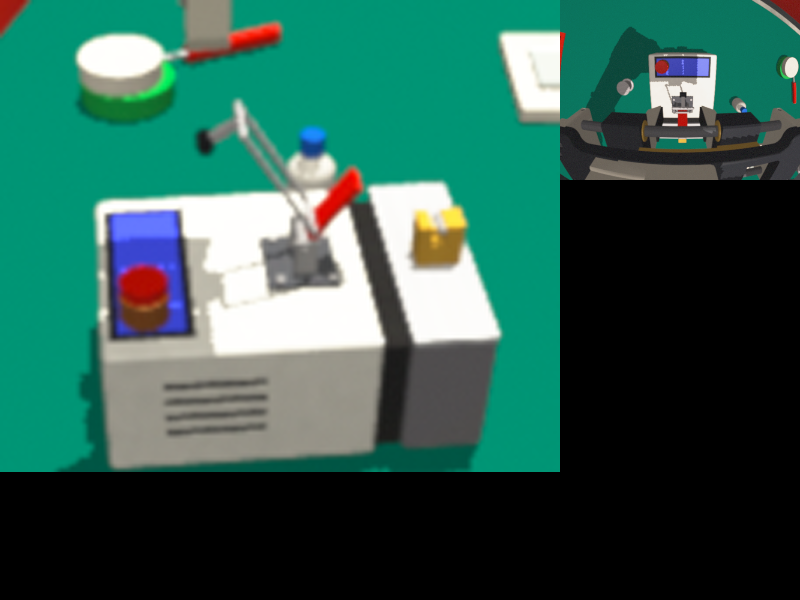

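The side crop (3.5x, offset 215,90) is now unobstructed: the knob is at (205,141), the bar centre at (240,116) and the lever tip at (353,178). Next I check the lateral alignment in the wrist picture.

```bash
cat >> h.py <<'E'
def wproj(X,i):
    X=np.atleast_2d(X);c=X@np.asarray(i["R"]).T+i["t"];K=np.asarray(i["camera_matrix"]);r=np.hypot(c[:,0],c[:,1]);th=np.arctan2(r,c[:,2])
    return np.c_[K[0,0]*th*c[:,0]/r+K[0,2],K[1,1]*th*c[:,1]/r+K[1,2]]
E
python3 - <<'E'
from h import *
import cv2
p=np.load("p.npy");i=cams.camera_info("wrist")
s2=lambda u,v:(u/3.5+215-.4,v/3.5+90-.4)
for n,q in dict(knob=(205,141),bar=(240.5,116),tip=(353,178)).items():print(n,onplane(p,"side",s2(*q),1,0)*1e3)
P={"knob":(.0585,0,.18),"bar":(.039,0,.195),"tip":(-.029,0,.149),"bR":(.125,-.08,.09),"bL":(.125,.08,.09)}
w=cv2.imread("pics/w1.png")
for n,x in P.items():
    q=wproj(W(p,x),i)[0];print(n,q)
w=w[130:330,170:410];w=cv2.resize(w,None,fx=3.3,fy=3,interpolation=cv2.INTER_CUBIC);cv2.imwrite("pics/w1c.png",w)
E
```

```text
knob [ 58.74699086   0.         180.34983509]
bar [ 38.70051744   0.         195.24515625]
tip [-27.52504681   0.         150.88888159]
knob [281.47805165 222.03434173]
bar [281.40117038 254.2187273 ]
tip [281.58818084 297.9904749 ]
bR [362.54615368 127.75230948]
bL [201.25256294 127.59367696]
```

View pics/w1c.png

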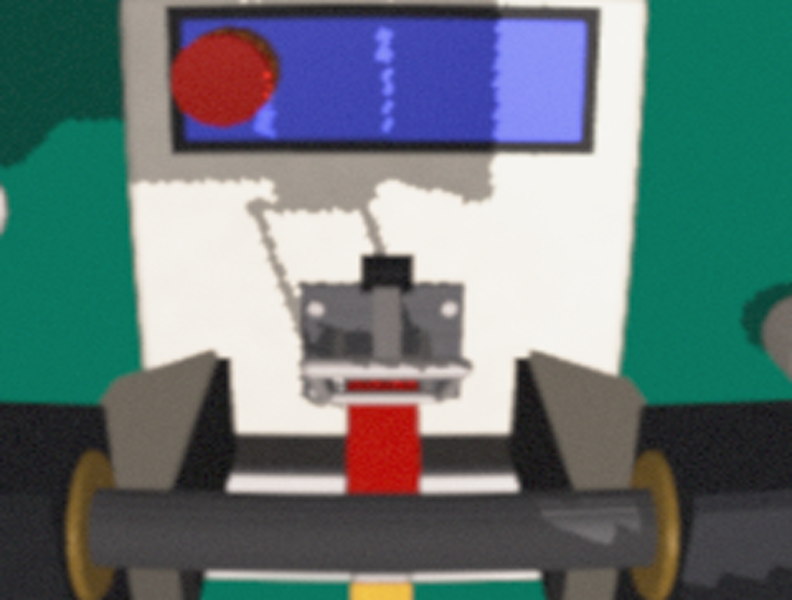

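The wrist crop (3.3x3, offset 170,130) puts the knob at (387,273), bar centre at (386,372) and finger centre line at column 373. The knob is therefore about 3 mm towards tool +y. I descend with that correction and grip.

Request:
drive_tool([
  [[0,0,0],[0,0.3,2],0],
  [[0,0,0],[0,0.3,4],0],
  [[0,0,0],[0,0.3,6],0],
  [[0,0,0],[0,0.3,7.2],0],
  [[0,0,0],[0,0.3,7.8],0],
  [[0,0,0],[0,0.3,7.8],0],
  [[0,0,0],[0,0.3,7.8],-1],
  [[0,0,0],[0,0.3,7.8],-1],
  [[0,0,0],[0,0.3,7.8],-1],
  [[0,0,0],[0,0.3,7.8],-1],
  [[0,0,0],[0,0.3,7.8],-1],
  [[0,0,0],[0,0.3,7.8],-1],
  [[0,0,0],[0,0.3,7.8],-1],
  [[0,0,0],[0,0.3,7.8],-1],
], newtons=20)

```text
clock: 2.58
position: [0.6564, -0.1149, 0.1731]
ee_rot: [3.094, 0.545, 0.001]
force: [-0.1, 0.2, 0.9]
width: 0.123
gripper_force: 20.0
```

```bash
python3 - <<'E'
from h import *
from cell import readout
p=np.load("p.npy");s=readout.observe();print(B(p,s["position"])*1e3,s["width"]*92,s["force"])
pin0=None
t=.325
for t in(.3,.33):
  a=np.radians(35+22)+t;pin=np.array([-14*np.cos(a),110+14*np.sin(a)]);print(t,pin)
  k=np.array([59,180.]);d=k-pin;print(np.hypot(*d), "phi",np.degrees(np.arctan2(d[1],d[0])+np.arctan2(24,79.7)))
E
```

```text
[ 59.91025819  -3.2218896  173.07733175] 11.316669495866181 [-0.14172909  0.21954288  0.90428189]
0.3 [ -3.81457222 123.47030211]
84.50607804604243 phi 58.74407433230179
0.33 [ -3.40880734 123.57866093]
84.13219797579751 phi 58.874073606391974
```

Request:
drive_tool([
  [[0,0,0],[-0.95,0,-0.89],-1],
  [[0,0,0],[-2.02,0,-1.64],-1],
  [[0,0,0],[-3.01,0,-2.12],-1],
  [[0,0,0],[-4.04,0,-2.47],-1],
  [[0,0,0],[-5.12,0,-2.68],-1],
  [[0,0,0],[-6.21,0,-2.74],-1],
  [[0,0,0],[-7.3,0,-2.67],-1],
  [[0,0,0],[-8.37,0,-2.44],-1],
  [[0,0,0],[-9.41,0,-2.09],-1],
  [[0,0,0],[-10.38,0,-1.61],-1],
  [[0,0,0],[-11.29,0,-1.0],-1],
  [[0,0,0],[-12.11,0,-0.29],-1],
  [[0,0,0],[-12.6,0,0.25],-1],
  [[0,0,0],[-13.03,0,0.83],-1],
  [[0,0,0],[-13.03,0,0.83],-1],
  [[0,0,0],[-13.03,0,0.83],-1],
])

```text
clock: 3.92
position: [0.5327, -0.1598, 0.1642]
ee_rot: [-3.094, -0.544, 0.003]
force: [-4.4, -1.6, 4.0]
width: 0.124
gripper_force: 20.0
```

```bash
python3 - <<'E'
from h import *
from cell import readout
import cv2
p=np.load("p.npy");s=readout.observe();print(s["clock"],B(p,s["position"])*1e3,B([0,0,p[2]],s["force"]),s["width"]*92)
a=cams.get_image("side")[115:200,275:365];cv2.imwrite("pics/s2.png",cv2.resize(a,None,fx=7,fy=7,interpolation=cv2.INTER_CUBIC))
E
```

```text
3.9167 [-71.63954498  -3.15507524 164.17031833] [-4.73098887 -0.00498671  3.96265512] 11.421465199328107
```

View pics/s2.png

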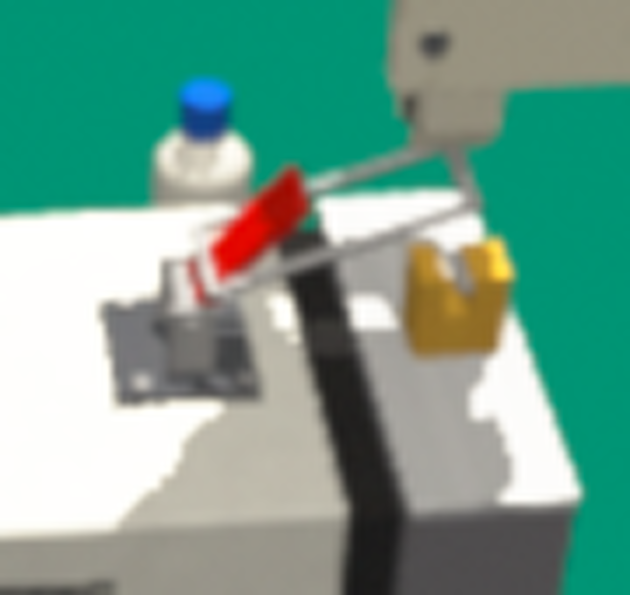

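The side crop (7x, offset 275,115) shows the bail held over the keeper, with the near bar end at (473,207), lever tip at (300,180) and keeper groove at about (455,265).

```bash
python3 - <<'E'
from h import *
p=np.load("p.npy");s3=lambda u,v:(u/7+275-.4,v/7+115-.4)
print("bar near end",onplane(p,"side",s3(473,207),1,.0167)*1e3,"tip",onplane(p,"side",s3(300,180),1,-.003)*1e3)
for q in[(412,250),(437,258),(476,246),(508,243)]:print(q,onplane(p,"side",s3(*q),2,.118)*1e3)
for q in[(407,348),(498,350)]:print(q,onplane(p,"side",s3(*q),2,.09)*1e3)
E
```

```text
bar near end [-79.52001014  16.7        149.83041786] tip [-32.26461777  -3.         149.02746905]
(412, 250) [-69.72036044  -9.16364495 118.        ]
(437, 258) [-76.44560969  -4.29784153 118.        ]
(476, 246) [-89.52325965  -9.52663608 118.        ]
(508, 243) [-99.56900669 -10.23624439 118.        ]
(407, 348) [-68.58736142   2.59620895  90.        ]
(498, 350) [-96.24871929   6.11643712  90.        ]
```

Request:
drive_tool([
  [[0,0,0],[-0.3,0,0.35],-1],
  [[0,0,0],[-0.6,0,0.75],-1],
  [[0,0,0],[-0.85,0,1.15],-1],
  [[0,0,0],[-1.05,0,1.55],-1],
  [[0,0,0],[-1.2,0,1.95],-1],
  [[0,0,0],[-1.3,0,2.2],-1],
  [[0,0,0],[-1.35,0,2.4],-1],
  [[0,0,0],[-1.35,0,2.4],-1],
  [[0,0,0],[-1.35,0,2.4],-1],
])

```text
clock: 4.72
position: [0.521, -0.164, 0.1404]
ee_rot: [-3.094, -0.545, 0.0]
force: [1.9, -0.6, 1.0]
width: 0.124
gripper_force: 20.0
```

```bash
cat > st.py <<'E'
from h import *
from cell import readout
p=np.load("p.npy");s=readout.observe();print(s["clock"],"tcp box mm",(B(p,s["position"])*1e3).round(1),"F box",B([0,0,p[2]],s["force"]).round(1),s["width"]*92)
E
python3 st.py
```

```text
4.7167 tcp box mm [-84.1  -3.1 140.4] F box [ 1.6 -1.3  1. ] 11.448494734363695
```

Request:
drive_tool([
  [[0,0,0],[-0.05,0,0.1],-1],
  [[0,0,0],[-0.05,0,0.2],-1],
  [[0,0,0],[-0.05,0,0.3],-1],
  [[0,0,0],[-0.05,0,0.3],-1],
])

```text
clock: 5.05
position: [0.5201, -0.1643, 0.1372]
ee_rot: [-3.094, -0.545, 0.001]
force: [0.8, -0.8, 1.1]
width: 0.123
gripper_force: 20.0
```

Request:
drive_tool([
  [[0,0,0],[0,0,0.05],-1],
  [[0,0,0],[0,0,0.1],-1],
  [[0,0,0],[0,0,0.1],-1],
])

```text
clock: 5.3
position: [0.52, -0.1643, 0.1366]
ee_rot: [-3.094, -0.544, 0.001]
force: [-1.5, -0.6, 4.0]
width: 0.124
gripper_force: 20.0
```

```bash
python3 st.py
```

```text
5.3 tcp box mm [-85.1  -3.1 136.6] F box [-1.7 -0.   4. ] 11.38462415158891
```

Request:
drive_tool([
  [[0,0,0],[0.05,0,0],-1],
  [[0,0,0],[0.1,0,0],-1],
  [[0,0,0],[0.1,0,0.05],-1],
  [[0,0,0],[0.1,0,0.1],-1],
  [[0,0,0],[0.1,0,0.1],-1],
])

```text
clock: 5.72
position: [0.5204, -0.1643, 0.1362]
ee_rot: [-3.094, -0.544, 0.002]
force: [-6.3, -0.2, 14.5]
width: 0.124
gripper_force: 20.0
```

```bash
python3 st.py
```

```text
5.7167 tcp box mm [-84.7  -3.2 136.2] F box [-6.   2.  14.5] 11.436355996618476
```

Request:
drive_tool([
  [[0,0,0],[0,0,-0.1],-1],
  [[0,0,0],[0.12,0,-0.1],-1],
  [[0,0,0],[0.12,0,-0.1],-1],
  [[0,0,0],[0.12,0,-0.05],-1],
  [[0,0,0],[0.12,0,-0.02],-1],
  [[0,0,0],[0.12,0,-0.02],-1],
])

```text
clock: 6.22
position: [0.5213, -0.164, 0.1361]
ee_rot: [-3.094, -0.544, 0.003]
force: [-7.1, -1.4, 12.9]
width: 0.127
gripper_force: 20.0
```

```bash
python3 st.py
```

```text
6.2167 tcp box mm [-83.8  -3.2 136.1] F box [-7.1  1.1 12.9] 11.679700305004403
```

Request:
drive_tool([
  [[0,0,0],[0,0,-0.08],-1],
  [[0,0,0],[0.12,0,-0.08],-1],
  [[0,0,0],[0.12,0,-0.08],-1],
  [[0,0,0],[0.12,0,-0.03],-1],
  [[0,0,0],[0.12,0,0],-1],
  [[0,0,0],[0.12,0,0],-1],
])

```text
clock: 6.72
position: [0.5228, -0.1634, 0.1357]
ee_rot: [-3.094, -0.544, 0.002]
force: [-5.3, -1.5, 6.8]
width: 0.122
gripper_force: 20.0
```

```bash
python3 st.py
```

```text
6.7167 tcp box mm [-82.2  -3.1 135.7] F box [-5.5  0.4  6.8] 11.235172233829303
```

Request:
drive_tool([
  [[0,0,0],[0,0,0.04],-1],
  [[0,0,0],[0,0,0.08],-1],
  [[0,0,0],[0,0,0.08],-1],
])

```text
clock: 6.97
position: [0.523, -0.1634, 0.1355]
ee_rot: [-3.094, -0.544, 0.001]
force: [-7.6, -0.5, 14.0]
width: 0.124
gripper_force: 20.0
```

```bash
python3 st.py
```

```text
6.9667 tcp box mm [-82.   -3.2 135.5] F box [-7.3  2.1 14. ] 11.397992362743642
```

Request:
drive_tool([
  [[0,0,0],[0,0,-0.1],-1],
  [[0,0,0],[0.12,0,-0.1],-1],
  [[0,0,0],[0.12,0,-0.1],-1],
  [[0,0,0],[0.12,0,-0.05],-1],
  [[0,0,0],[0.12,0,0],-1],
  [[0,0,0],[0.12,0,0],-1],
])

```text
clock: 7.47
position: [0.5246, -0.1626, 0.1346]
ee_rot: [-3.094, -0.545, 0.0]
force: [-3.2, -2.8, 1.9]
width: 0.126
gripper_force: 20.0
```

```bash
python3 st.py
```

```text
7.4667 tcp box mm [-80.2  -3.  134.6] F box [-4.  -1.6  1.9] 11.576989227884027
```

Request:
drive_tool([
  [[0,0,0],[0,0,0.05],-1],
  [[0,0,0],[0,0,0.1],-1],
  [[0,0,0],[0,0,0.1],-1],
])

```text
clock: 7.72
position: [0.525, -0.1626, 0.1341]
ee_rot: [3.094, 0.545, 0.001]
force: [-4.3, -1.7, 4.9]
width: 0.123
gripper_force: 20.0
```

```bash
python3 st.py
```

```text
7.7167 tcp box mm [-79.8  -3.1 134.1] F box [-4.6 -0.1  4.9] 11.341949916435423
```

Request:
drive_tool([
  [[0,0,0],[0,0,0.04],-1],
  [[0,0,0],[0,0,0.08],-1],
  [[0,0,0],[0,0,0.08],-1],
])

```text
clock: 7.97
position: [0.5252, -0.1625, 0.1339]
ee_rot: [3.094, 0.545, 0.002]
force: [-5.0, -1.0, 10.8]
width: 0.122
gripper_force: 20.0
```

```bash
python3 st.py
```

```text
7.9667 tcp box mm [-79.6  -3.2 133.9] F box [-5.   0.8 10.8] 11.238710189446913
```

Request:
drive_tool([
  [[0,0,0],[0,0,0.03],-1],
  [[0,0,0],[0,0,0.05],-1],
  [[0,0,0],[0,0,0.05],-1],
])

```text
clock: 8.22
position: [0.5253, -0.1626, 0.1334]
ee_rot: [3.094, 0.545, 0.002]
force: [-4.2, -1.6, 10.6]
width: 0.126
gripper_force: 20.0
```

```bash
python3 st.py
```

```text
8.2167 tcp box mm [-79.6  -3.3 133.4] F box [-4.5 -0.  10.6] 11.559643386263799
```

Request:
drive_tool([
  [[0,0,0],[0,0,0.04],-1],
  [[0,0,0],[0,0,0.08],-1],
  [[0,0,0],[0,0,0.08],-1],
])

```text
clock: 8.47
position: [0.5251, -0.1627, 0.1323]
ee_rot: [3.094, 0.545, 0.002]
force: [-4.7, -1.2, 7.8]
width: 0.122
gripper_force: 20.0
```

```bash
python3 st.py
```

```text
8.4667 tcp box mm [-79.8  -3.3 132.3] F box [-4.9  0.5  7.8] 11.196610098984504
```

Request:
drive_tool([
  [[0,0,0],[-0.06,0,0.1],-1],
  [[0,0,0],[-0.1,0,0.2],-1],
  [[0,0,0],[-0.1,0,0.2],-1],
])

```text
clock: 8.72
position: [0.5248, -0.1627, 0.1303]
ee_rot: [3.093, 0.546, 0.003]
force: [-1.9, -1.1, 5.5]
width: 0.124
gripper_force: 20.0
```

```bash
python3 st.py
```

```text
8.7167 tcp box mm [-80.   -3.2 130.3] F box [-2.2 -0.4  5.5] 11.367790279040724
```

Request:
drive_tool([
  [[0,0,0],[-0.06,0,0.1],-1],
  [[0,0,0],[-0.1,0,0.2],-1],
  [[0,0,0],[-0.12,0,0.3],-1],
  [[0,0,0],[-0.12,0,0.3],-1],
])

```text
clock: 9.05
position: [0.524, -0.163, 0.1272]
ee_rot: [3.093, 0.546, 0.004]
force: [0.0, -0.5, 3.3]
width: 0.125
gripper_force: 20.0
```

```bash
python3 st.py
```

```text
9.05 tcp box mm [-80.9  -3.2 127.2] F box [-0.2 -0.5  3.3] 11.523002137305431
```

Request:
drive_tool([
  [[0,0,0],[-0.05,0,0.1],-1],
  [[0,0,0],[-0.1,0,0.2],-1],
  [[0,0,0],[-0.1,0,0.25],-1],
  [[0,0,0],[-0.1,0,0.25],-1],
])

```text
clock: 9.38
position: [0.5224, -0.1634, 0.1242]
ee_rot: [3.094, 0.546, 0.002]
force: [2.7, 0.2, 1.1]
width: 0.126
gripper_force: 20.0
```

```bash
python3 st.py
```

```text
9.3833 tcp box mm [-82.6  -3.1 124.2] F box [ 2.6 -0.8  1.1] 11.606948951550244
```

Request:
drive_tool([
  [[0,0,0],[0,0,0.06],-1],
  [[0,0,0],[0,0,0.12],-1],
  [[0,0,0],[0,0,0.12],-1],
])

```text
clock: 9.63
position: [0.5221, -0.1636, 0.1232]
ee_rot: [3.094, 0.545, 0.001]
force: [2.1, 0.9, 3.6]
width: 0.126
gripper_force: 20.0
```

```bash
python3 st.py
```

```text
9.6333 tcp box mm [-82.9  -3.1 123.2] F box [2.3 0.2 3.6] 11.5938669538197
```

Request:
drive_tool([
  [[0,0,0],[0,0,0.05],-1],
  [[0,0,0],[0,0,0.1],-1],
  [[0,0,0],[0,0,0.1],-1],
])

```text
clock: 9.88
position: [0.5221, -0.1636, 0.1229]
ee_rot: [-3.094, -0.545, -0.002]
force: [-0.5, 1.6, 11.8]
width: 0.126
gripper_force: 20.0
```

```bash
python3 st.py
```

```text
9.8833 tcp box mm [-82.9  -3.2 122.9] F box [ 0.1  1.7 11.8] 11.608991989655836
```

Request:
drive_tool([
  [[0,0,0],[0,0,-0.1],-1],
  [[0,0,0],[0,0,-0.1],-0.3],
  [[0,0,0],[0,0,-0.1],-0.3],
  [[0,0,0],[0,0,-0.1],-0.3],
  [[0,0,0],[0,0,-0.1],-0.3],
  [[0,0,0],[0,0,-1.5],-0.3],
  [[0,0,0],[0,0,-3],-0.3],
  [[0,0,0],[0,0,-5],-1],
  [[0,0,0],[1.0,0,-5],-1],
  [[0,0,0],[2,0,-5],-1],
  [[0,0,0],[3,0,-5],-1],
  [[0,0,0],[3,0,-5],-1],
  [[0,0,0],[3,0,-5],-1],
])

```text
clock: 10.97
position: [0.5499, -0.1528, 0.1708]
ee_rot: [-3.093, -0.547, 0.003]
force: [0.2, 0.2, 0.1]
width: 0.01
gripper_force: 0.0
```

```bash
python3 - <<'E'
from st import *
import cv2
a=cams.get_image("side")[115:200,275:365];cv2.imwrite("pics/s3.png",cv2.resize(a,None,fx=7,fy=7,interpolation=cv2.INTER_CUBIC))
E
```

```text
10.9667 tcp box mm [-53.1  -2.4 170.8] F box [0.2 0.1 0.1] 0.9175507240470394
```

View pics/s3.png

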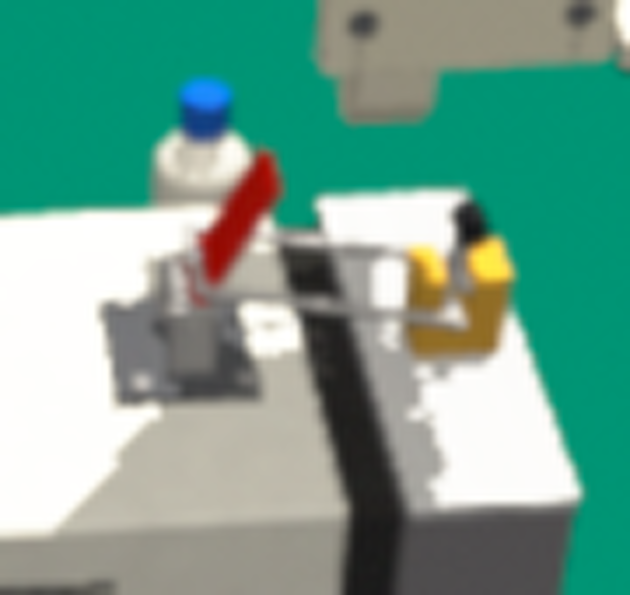

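The side view shows the bar seated in the groove (near end about (455,315)), the knob upright at (470,220), the lever tip at about (265,158), and the fingers clear. I now push the lever with shut fingers from the drawer side.

Request:
drive_tool([
  [[0,0,0],[0.8,0,1.0],-1],
  [[0,0,0],[0.8,0,2.3],-1],
  [[0,0,0],[1.4,0,2.3],-1],
  [[0,0,0],[1.9,0,2.3],-1],
  [[0,0,0],[2.4,0,2.3],-1],
  [[0,0,0],[2.9,0,2.15],-1],
  [[0,0,0],[3.35,0,2.0],-1],
  [[0,0,0],[3.7,0,1.92],-1],
  [[0,0,0],[4.05,0,1.88],-1],
  [[0,0,0],[4.45,0,1.88],-1],
  [[0,0,0],[4.8,0,1.9],-1],
  [[0,0,0],[4.8,0,1.9],-1],
])

```text
clock: 12.02
position: [0.5942, -0.1374, 0.1528]
ee_rot: [3.094, 0.544, -0.004]
force: [-5.0, -0.9, -0.1]
width: 0.006
gripper_force: 3.0
```

```bash
python3 st.py
```

```text
12.0167 tcp box mm [ -6.2  -3.2 152.8] F box [-5.   0.8 -0.1] 0.5484448656208625
```

Request:
drive_tool([
  [[0,0,0],[0.36,0,0.06],-1],
  [[0,0,0],[0.72,0,0.14],-1],
  [[0,0,0],[1.07,0,0.26],-1],
  [[0,0,0],[1.41,0,0.4],-1],
  [[0,0,0],[1.41,0,0.4],-1],
])

```text
clock: 12.43
position: [0.6078, -0.1325, 0.1491]
ee_rot: [3.094, 0.545, -0.003]
force: [-5.2, -0.3, 2.0]
width: 0.005
gripper_force: 2.9
```

Request:
drive_tool([
  [[0,0,0],[0.32,0,0.18],-1],
  [[0,0,0],[0.63,0,0.38],-1],
  [[0,0,0],[0.63,0,0.38],-1],
])

```text
clock: 12.68
position: [0.6141, -0.1302, 0.1453]
ee_rot: [3.094, 0.545, -0.002]
force: [-3.6, 0.0, 3.0]
width: 0.005
gripper_force: 2.6
```

```bash
python3 st.py
```

```text
12.6833 tcp box mm [ 14.9  -3.1 145.3] F box [-3.4  1.2  3. ] 0.48256069526377954
```

Request:
drive_tool([
  [[0,0,0],[0.29,0,0.23],-1],
  [[0,0,0],[0.55,0,0.48],-1],
  [[0,0,0],[0.8,0,0.76],-1],
  [[0,0,0],[0.8,0,0.76],-1],
])

```text
clock: 13.02
position: [0.6223, -0.1272, 0.1375]
ee_rot: [3.094, 0.545, 0.001]
force: [-2.2, -0.4, 2.8]
width: 0.005
gripper_force: 1.2
```

Request:
drive_tool([
  [[0,0,0],[0.22,0,0.29],-1],
  [[0,0,0],[0.41,0,0.6],-1],
  [[0,0,0],[0.57,0,0.93],-1],
  [[0,0,0],[0.57,0,0.93],-1],
])

```text
clock: 13.35
position: [0.6277, -0.1248, 0.1276]
ee_rot: [-3.094, -0.546, -0.001]
force: [-0.1, 0.9, 0.0]
width: 0.003
gripper_force: 0.0
```

```bash
python3 st.py
```

```text
13.35 tcp box mm [ 29.6  -2.7 127.6] F box [0.2 0.9 0. ] 0.2411340046866208
```

Request:
drive_tool([
  [[0,0,0],[0.15,0,0.4],-1],
  [[0,0,0],[0.25,0,0.8],-1],
  [[0,0,0],[0.3,0,1.1],-1],
  [[0,0,0],[0.3,0,1.2],-1],
  [[0,0,0],[0.3,0,1.2],-1],
])

```text
clock: 13.77
position: [0.6297, -0.1243, 0.1158]
ee_rot: [-3.094, -0.545, 0.001]
force: [0.1, -0.1, 0.5]
width: 0.009
gripper_force: 0.0
```

Request:
drive_tool([
  [[0,0,0],[0,0,0.06],-1],
  [[0,0,0],[0,0,0.12],-1],
  [[0,0,0],[0,0,0.12],-1],
])

```text
clock: 14.02
position: [0.6299, -0.1244, 0.1152]
ee_rot: [3.094, 0.545, 0.0]
force: [-0.3, 0.1, 0.1]
width: 0.011
gripper_force: 0.0
```

```bash
python3 st.py
```

```text
14.0167 tcp box mm [ 31.8  -3.1 115.2] F box [-0.2  0.2  0.1] 0.9697275929920035
```

Request:
drive_tool([
  [[0,0,0],[0,0,0.08],-1],
  [[0,0,0],[0,0,0.15],-1],
  [[0,0,0],[0,0,0.15],-1],
])

```text
clock: 14.27
position: [0.6301, -0.1244, 0.1146]
ee_rot: [3.094, 0.545, 0.001]
force: [-2.8, -0.0, 6.9]
width: 0.004
gripper_force: 3.6
```

Request:
drive_tool([
  [[0,0,0],[0,0,0.06],-1],
  [[0,0,0],[0,0,0.08],-1],
  [[0,0,0],[0,0,0.08],-1],
])

```text
clock: 14.52
position: [0.6301, -0.1245, 0.1144]
ee_rot: [-3.094, -0.545, -0.002]
force: [-5.2, 1.5, 13.9]
width: 0.004
gripper_force: 6.6
```

Firm stop at 114.4 mm, which matches the lever fully down. I retreat and check.

Request:
drive_tool([
  [[0,0,0],[0,0,-0.5],-1],
  [[0,0,0],[0,0,-2.5],-1],
  [[0,0,0],[0,0,-5],-1],
  [[0,0,0],[0,0,-8],-1],
  [[0,0,0],[0,0,-11],-1],
  [[0,0,0],[0,0,-11],-1],
  [[0,0,0],[0,0,-11],-1],
])

```text
clock: 15.1
position: [0.6311, -0.1247, 0.2249]
ee_rot: [3.093, 0.545, 0.006]
force: [1.6, -0.1, -0.4]
width: 0.004
gripper_force: 0.0
```

```bash
python3 - <<'E'
from st import *
import cv2
a=cams.get_image("side")[115:200,275:365];cv2.imwrite("pics/s4.png",cv2.resize(a,None,fx=7,fy=7,interpolation=cv2.INTER_CUBIC))
E
```

```text
15.1 tcp box mm [ 32.8  -3.7 224.9] F box [ 1.4 -0.6 -0.4] 0.40025467743546783
```

View pics/s4.png

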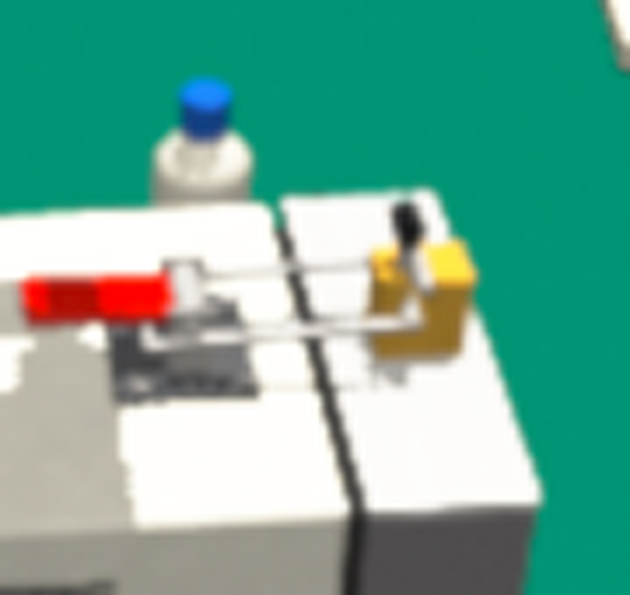

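The lever lies flat (25-170, about 298), the bar is still in the keeper at about (415,320), and the gasket gap has closed, so the drawer is pulled in. The fingers are clear.

```bash
python3 -c "
from cell import job;print(job.sign_off())"
```

```text
the job is handed in; nothing more can be done
None
```

The drawer is latched and the job is handed in: the bar is seated in the keeper's groove, the lever is fully down past centre with the drawer pulled in, and the arm is clear; no verdict came back from the sign-off.

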